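Hold a ball float down in the sprung ring of the calibration cradle

TASK

Lift the ball float out of its rest ring with the gripper and set it, stem upright, in the hole of the sprung ring cradle. Push the ring fully down onto its stops by pressing on the float alone, without touching the cradle with the gripper, and keep it pressed there: finish while still holding it down. Do not disturb the displacer, the screwdriver or the flange.

Things in the scene. Friction and masses are not known exactly. Their poses are not given: they have to be found in the camera images.
- float_center (a point): Centre of the ball of the loose ball float: a steel ball 64 mm in diameter and a plain round stem, 18 mm in diameter, rising from its top; the stem's flat end is 77 mm above the ball's centre. z axis runs up along the stem. Weight 130 to 230 g, ballasted at the bottom. At the start it sits stem up in one of two identical black rest rings (68 mm outside, 20 mm high, fixed to the bench), its centre about 43 mm above the bench.
- float_stem (a point): Point on the axis of the float's stem, 55 mm above the ball's centre: the height to grip. The bare stem runs from 32 to 77 mm above the ball's centre.
- cradle: The sprung ring cradle, fixed to the bench: a grey base disc 132 mm in diameter and 10 mm thick, with three steel guide posts 51 mm from its axis whose caps end 84 mm above the bench. Origin: centre of its underside, z up. A level aluminium ring slides up and down on the posts over one large coil spring. Brass stop collars on the posts end 42 mm above the bench; the ring's underside meets them when it is fully down.
- ring_center (a point): Centre of the ring's hole at the level of the ring's top face; moves with the ring. Ring: 116 mm outside, hole 48 mm in diameter, 8 mm thick. Its top face is 70 mm above the bench when up and 50 mm when fully down. The ball seats in the hole with its centre about 21 mm above this point.
- ring (a joint): Travel of the sprung ring in m: 0 when up, 0.020 when fully down on its stops. It takes about 3 N (float's weight included) to start it moving and 11 N to bring it fully down; it springs back up when let go. The float's weight alone does not press it down.
- displacer: Bystander: loose steel cylinder 38 mm in diameter with a 16 mm neck, 110 mm tall in all, standing in the other rest ring, at least 130 mm from the float. Origin: centre of its underside, z up.
- screwdriver: Bystander: loose screwdriver with a green handle lying on the bench nearer the robot than the rest rings and the cradle.
- flange: Bystander: loose flat steel flange, 110 mm in diameter and 21 mm high over its bolt heads, lying beyond the cradle. Origin: centre of its underside.
Not all that is in view belongs to the job. Leave any orange look-alike of the part that bears float_center alone. Leave any pink look-alike of the cradle alone.

How it is judged:
By the outcome, as a careful person would: the job done as asked, in the order asked, and still so for the second after the job is handed in, while the arm keeps its last pose, push and grip.
It also fails if it takes over 45 s, if anything falls off the work surface, if the arm or the gripper's body presses on something with over 40 N, if the wrist force passes 120 N, or if a joint passes its speed limit or range.

ROBOT

A 7-joint arm with a two-finger parallel gripper is mounted at the origin on the work surface. World frame = base frame: x ahead of the robot, y to its left, z up, the work surface at z = 0. Lengths are in m, angles in rad, forces in N, time in s.
With the tool pointing down it reaches from about 0.4 to 0.85 m from the base axis. Payload 10.4 kg.
Tool frame: the origin (TCP) lies at the very end of the fingers, on their centre line; the grasp point (between the pads) lies 19 mm behind it; z points along the fingers, y is the line along which they close (so a half turn about z gives the same grasp; the last joint's range is limited). The gripper opens to 87 mm and grips with 3 to 60 N. Pads are 19 mm wide; open, the fingers measure 117 mm over their backs; the gripper's body (75 mm by 190 mm) begins 51 mm behind the grasp point.
Start: joints at [1.118, 0.332, -0.065, 1.46, 0.022, 1.35, -0.088], TCP at [0.26, -0.568, 0.223] pointing down, gripper open.
Joint ranges: [-2.6, 2.6], [-0.5, 2.12], [-1.47, 1.34], [0.16, 2.42], [-1.27, 4.41], [0.06, 2.06], [-2.6, 2.6]. Speed limits (rad/s): [2.22, 2.22, 2.79, 2.79, 3.14, 3.14, 3.14].

INTERFACE

Orientations are given as a unit quaternion [x, y, z, w].
In Python, from bench import * gives the robot as it stands.
- The arm moves only by the tool step_arm, never from a script. Its arguments are lists of equal length, an entry for each row: "delta_pos": the shift along the world's x, y, z in units of 25 mm (1.0 is 25 mm), a list of three; "turn": the turn about the world's z in units of 0.12 rad (1.0 is 0.12 rad). In form: {"delta_pos": [[tx, ty, tz], ...], "turn": [turn, ...]}. A call has 1 to 12 rows; each row shifts and turns the commanded pose from where the row before left it; what a row does not reach is not made up. A row lasts 1/10 s, in which the tool goes at most 50 mm and 8.59 degrees, less where a joint would pass 70% of its speed; a pose out of reach is approached as far as the arm can. A call with a number of a shift or a turn outside -1 to 1 is refused whole. A call with a gripper value outside its range is refused whole. "grip" is the closure, from 0 (fully open) to 1 (shut), set as the call begins (left out, the last holds). The fingers move at their own pace and stop on an object; "newtons" is the grip in N (left out, the last holds). Time passes only in rows, so rows that do not move let the fingers close. It gives the time, the measured TCP pose, the force, the opening and the grip force at its end, in the units of the state.
- read_state(): the state, without advancing time (a new reading comes with each control period).
- camera(name): name is "side" or "top" or "wrist"; returns a dict with "image" (420x560x3 uint8, red, green, blue), "z_map" (420x560 float32, m along the optical axis (not along the pixel's ray), 0 where there is no reading), "mtx" (3x3 intrinsics, pixels), "view" (4x4, takes a point from world to camera coordinates). Camera axes: x right, y up, looking along -z (the intrinsics and any distortion apply to the point x, -y, -z); pixel columns grow to the right and rows downward; lengths in m; the calibration is good to about 2 mm. A picture is of the moment at which its call begins.
- close_job(): hands the job in; it is judged then, once.
The state is a dict: "time": time; "joint_positions": joint angles; "joint_vel": joint speeds; "joint_torque": joint torques, N m; "ee_pos": TCP position; "eef_rot": TCP orientation; "ft_force": force on the tool from outside, world axes, zero at the start; "torque": the same for the moment, N m; "width": finger opening in m; "grip_force": force on a finger pad.
Only numpy, scipy, OpenCV 4.12 (cv2) and the standard library are available. Lean on these libraries where they do the work, as an engineer would, in place of code of your own. Each camera call takes 0.05 s, during which the arm holds its last target. There are 200 camera calls.

## Working session

There is one attempt and no reset: what is moved stays moved. The work goes in short steps, Python scripts to look and compute and a tool call to move; the robot and the scene stay as the last step left them, time stands still between calls to the robot, and variables do not carry over. Pictures are saved under pics/ and viewed, at most 10 in all, crops included, and the job is handed in when it is done.

Besides the shell and the picture viewer there is one more tool, called after "Call:" by a JSON object that holds its "name" and its "arguments", one argument or row to a line. step_arm: Moves the arm, as the interface text tells. Shifts and turns lie within -1 to 1; 1 stands for 25 mm of shift or 0.12 rad of turn. Its arguments: {"type":"object","properties":{"delta_pos":{"type":"array"},"turn":{"type":"array"},"grip":{"type":"number"},"newtons":{"type":"number"}},"required":["delta_pos","turn"]}

```bash
mkdir -p pics
cat > h.py <<'E'
from bench import *
import numpy as np, cv2
def snap(n,f):
    c=camera(n); cv2.imwrite(f'pics/{f}.png',c['image'][:,:,::-1]); np.savez(f'pics/{f}.npz',**c); return c
def cloud(c):
    z=c['z_map']; K=c['mtx']; v,u=np.mgrid[:z.shape[0],:z.shape[1]]
    p=np.stack([(u-K[0,2])/K[0,0]*z,-(v-K[1,2])/K[1,1]*z,-z,np.ones_like(z)],-1)
    w=p@np.linalg.inv(c['view']).T; w=w[...,:3]; w[z==0]=np.nan; return w
E
python3 - <<'E'
from h import *
a=snap('top','t0');b=snap('side','s0')
cv2.imwrite('pics/tt.png',a['image'][:,:,::-1])
print(read_state())
for c in(a,b):
    print(c['view'].round(3).tolist(),c['mtx'].round(1).tolist(),{k for k in c})
E
```

```text
{'time': 0.1, 'joint_positions': array([ 1.11842448,  0.33279765, -0.06468442,  1.46083721,  0.02159403,
        1.34993299, -0.08849954]), 'joint_vel': array([-0.00048956, -0.00155785,  0.00127657, -0.00195719,  0.0006193 ,
        0.00016464, -0.00034551]), 'joint_torque': array([ 1.49012361e-03, -6.24546647e+01,  2.49068864e-02, -3.90716493e+01,
       -6.13420852e-02,  3.65625112e-02,  1.22607912e-04]), 'ee_pos': array([ 0.26025868, -0.56785016,  0.22184996]), 'eef_rot': array([ 9.77000183e-01,  2.13237504e-01, -1.64726906e-04, -6.18515246e-04]), 'ft_force': array([-0.88253193, -0.48830925,  0.10840683]), 'torque': array([-0.00404396,  0.02696472, -0.02665721]), 'grip_force': 0.0, 'width': 0.08679621065002471}
[[-0.004, -1.0, -0.003, -0.018], [0.979, -0.004, 0.202, -0.585], [-0.202, -0.002, 0.979, -1.082], [0.0, 0.0, 0.0, 1.0]] [[535.4, 0.0, 279.8], [0.0, 535.4, 218.3], [0.0, 0.0, 1.0]] {'mtx', 'image', 'view', 'z_map'}
[[-0.998, -0.058, -0.014, 0.581], [0.035, -0.766, 0.642, -0.086], [-0.048, 0.641, 0.766, -1.306], [0.0, 0.0, 0.0, 1.0]] [[516.7, 0.0, 290.9], [0.0, 516.7, 215.1], [0.0, 0.0, 1.0]] {'mtx', 'image', 'view', 'z_map'}
```

View pics/t0.png

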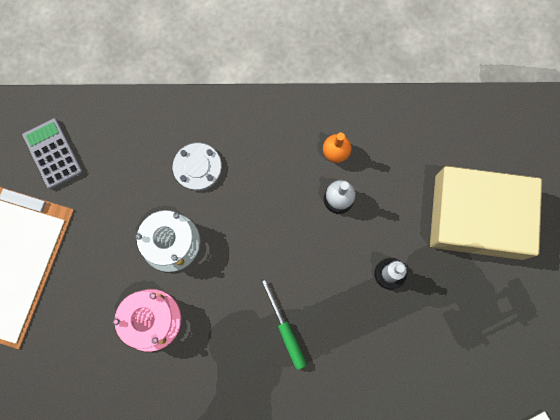

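View pics/s0.png

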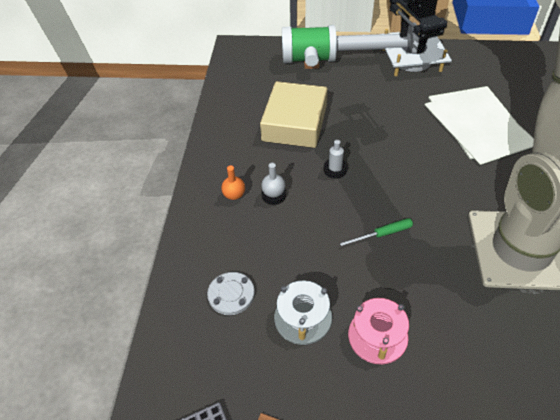

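The top view shows the steel float at (340,195) with the orange look-alike at (337,148), and the displacer at (392,272). The grey cradle is at (166,240), with the pink one at (147,320). The side view agrees: float at (273,185), cradle at (302,308). Next I fit the positions from the depth clouds.

```bash
python3 - <<'E'
from h import *
from scipy.optimize import least_squares as ls
for f,fl,cr,og in(('t0',(340,195),(166,240),(337,148)),('s0',(273,185),(302,308),(233,185))):
    c=np.load(f'pics/{f}.npz'); w=cloud(c)
    def reg(p,r): return w[p[1]-r:p[1]+r,p[0]-r:p[0]+r].reshape(-1,3)
    for nm,q in(('float',fl),('orange',og)):
        P=reg(q,24);P=P[(P[:,2]>.03)]
        B=P[(P[:,2]<.068)&(P[:,2]>.03)]; 
        B=B[np.linalg.norm(B[:,:2]-np.median(B[:,:2],0),axis=1)<.04]
        s=ls(lambda x:np.linalg.norm(B-x,axis=1)-.032,[*B.mean(0)[:2],.043],loss='soft_l1',f_scale=.002)
        S=P[(P[:,2]>.085)&(P[:,2]<.115)]; T=P[P[:,2]>.114]
        T=T[np.linalg.norm(T[:,:2]-s.x[:2],axis=1)<.03]
        print(f,nm,s.x.round(4),len(B),'top',T.mean(0).round(4),len(T),P[:,2].max())
    P=reg(cr,45)
    R=P[abs(P[:,2]-.07)<.003]
    print('ring z',np.median(R,0).round(4),len(R))
    m=np.median(R[:,:2],0);R=R[np.linalg.norm(R[:,:2]-m,axis=1)<.08]
    (x,y),r=cv2.minEnclosingCircle(R[:,:2].astype('f4'));print('outer',x,y,r)
    d=lambda X,x:np.linalg.norm(X[:,:2]-x,axis=1)
    e=R[d(R,[x,y])<.032]
    # inner edge: nearest points per angle
    a=np.arctan2(e[:,1]-y,e[:,0]-x);b=np.digitize(a,np.linspace(-np.pi,np.pi,37));
    E=np.array([e[b==i][np.argmin(d(e[b==i],[x,y]))] for i in set(b)])
    s=ls(lambda q:d(E,q[:2])-q[2],[x,y,.024],loss='soft_l1',f_scale=.001);print('hole',s.x.round(4),len(E))
    cap=P[(P[:,2]>.079)&(P[:,2]<.09)]; 
    k=cv2.kmeans(cap.astype('f4'),3,None,(3,50,1e-4),5,cv2.KMEANS_PP_CENTERS)[2];print('caps',k.round(4).tolist())
    s=ls(lambda q:d(k,q)-.051,[x,y]);print('caps ctr',s.x.round(4),s.fun.round(4))
E
python3 - <<'E'
import cv2
a=cv2.imread('pics/t0.png')
A=cv2.resize(a[155:235,300:380],(400,400),interpolation=2);B=cv2.resize(a[200:280,125:205],(400,400),interpolation=2)
cv2.imwrite('pics/crop.png',cv2.hconcat([A,B]))
E
```

```text
t0 float [ 0.6405 -0.1521  0.0427] 378 top [ 0.6395 -0.1516  0.1199] 63 0.12379093414918074
t0 orange [ 0.7503 -0.1478  0.0326] 535 top [ 0.7497 -0.1443  0.1147] 2 0.11537101035902086
ring z [0.541  0.2227 0.0705] 1527
outer 0.5433003902435303 0.2232626974582672 0.058313000947237015
hole [0.5426 0.223  0.0243] 36
caps [[0.5864999890327454, 0.1973000019788742, 0.0843999981880188], [0.542900025844574, 0.27399998903274536, 0.08489999920129776], [0.4982999861240387, 0.1981000006198883, 0.08429999649524689]]
caps ctr [0.5426 0.2231] [-0.0001 -0.0001 -0.0001]
s0 float [ 0.6407 -0.1524  0.041 ] 312 top [ 0.6403 -0.15    0.1187] 35 0.12341862577444895
s0 orange [ 0.7502 -0.1488  0.0308] 349 top [nan nan nan] 0 0.11150369314890052
ring z [0.5427 0.226  0.0694] 1305
outer 0.5426118969917297 0.22345125675201416 0.0582750104367733
hole [0.5428 0.2239 0.0247] 36
caps [[0.49900001287460327, 0.1988999992609024, 0.08320000022649765], [0.5432000160217285, 0.27469998598098755, 0.08320000022649765], [0.5873000025749207, 0.19859999418258667, 0.08330000191926956]]
caps ctr [0.5432 0.2239] [-0.0002 -0.0002 -0.0002]<stdin>:13: RuntimeWarning: Mean of empty slice.
  ret = um.true_divide(
```

View pics/crop.png

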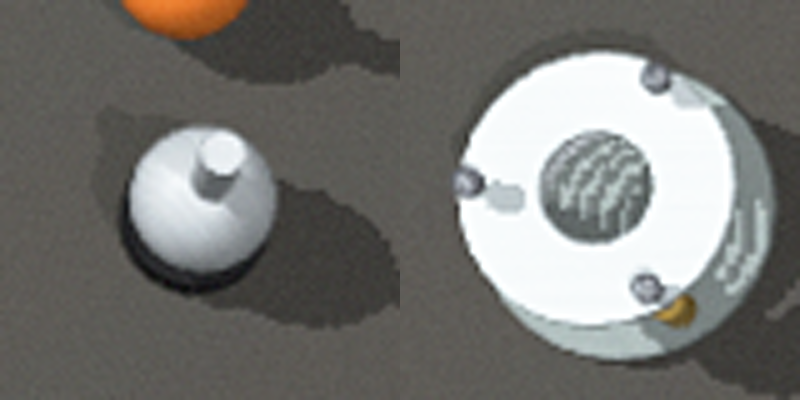

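Both cameras agree and match the given sizes: float axis (0.640, -0.152) with stem top at z 0.120, and cradle axis (0.543, 0.2235). I'll move over the float at the current height, keeping the present yaw.

Call:
{"name": "step_arm", "arguments": {
  "delta_pos": [
    [0.4,0.45,0],
    [0.76,0.83,0],
    [0.76,0.83,0],
    [0.76,0.83,0],
    [0.76,0.83,0],
    [0.76,0.83,0],
    [0.76,0.83,0],
    [0.76,0.83,0],
    [0.76,0.83,0],
    [0.76,0.83,0],
    [0.76,0.83,0],
    [0.76,0.83,0]
  ],
  "turn": [0,0,0,0,0,0,0,0,0,0,0,0],
  "grip": 0
}}

```text
time: 1.3
ee_pos: [0.4805, -0.3264, 0.2225]
eef_rot: [0.977, 0.214, 0.0, -0.0]
ft_force: [0.4, 0.2, 0.5]
width: 0.0871
grip_force: 0.0
```

Call:
{"name": "step_arm", "arguments": {
  "delta_pos": [
    [0.76,0.83,0],
    [0.76,0.83,0],
    [0.76,0.83,0],
    [0.76,0.83,0],
    [0.76,0.83,0],
    [0.76,0.83,0],
    [0.76,0.83,0],
    [0.6,0.65,0],
    [0.4,0.4,0],
    [0,0,0],
    [0,0,0],
    [0,0,0]
  ],
  "turn": [0,0,0,0,0,0,0,0,0,0,0,0]
}}

```text
time: 2.5
ee_pos: [0.6367, -0.1586, 0.2226]
eef_rot: [0.977, 0.212, -0.0, 0.0]
ft_force: [0.2, -0.4, -0.1]
width: 0.0871
grip_force: 0.0
```

Call:
{"name": "step_arm", "arguments": {
  "delta_pos": [
    [0.14,0.26,-0.5],
    [0,0,-0.8],
    [0,0,-0.5],
    [0,0,0],
    [0,0,0]
  ],
  "turn": [0,0,0,0,0]
}}

```text
time: 3.0
ee_pos: [0.6409, -0.1509, 0.1776]
eef_rot: [0.977, 0.213, -0.0, -0.0]
ft_force: [-0.2, 0.1, 0.3]
width: 0.087
grip_force: 0.0
```

Run:
```python
from h import *
c=snap('wrist','w0');w=cloud(c).reshape(-1,3);s=read_state();print(s['ee_pos'],s['joint_positions'].round(2))
T=w[(w[:,2]>.112)&(w[:,2]<.128)&(np.linalg.norm(w[:,:2]-[.64,-.152],axis=1)<.025)]
print(len(T),T.mean(0),np.ptp(T,axis=0), (T.max(0)+T.min(0))/2)
```

```text
[ 0.6412149  -0.15087478  0.17823739] [ 0.42  0.45 -0.35  1.41  0.16  1.31 -1.08]
482 [ 0.64171068 -0.15329071  0.11948592] [0.01787299 0.01742385 0.0097449 ] [ 0.64080965 -0.15372727  0.11692399]
```

View pics/w0.png

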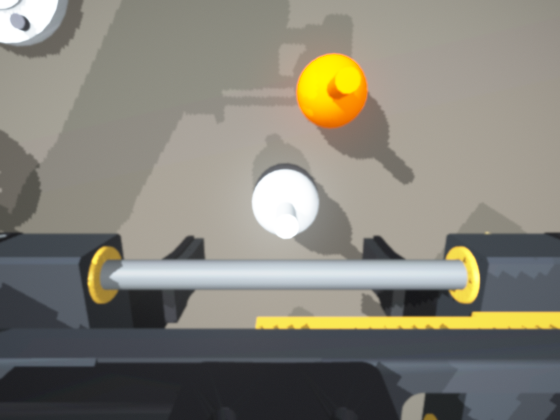

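The wrist view shows the float's stem top at (287,225), centred between the fingers (midpoint about 285). The orange look-alike is clear at (332,90). Now I lower and grip.

Call:
{"name": "step_arm", "arguments": {
  "delta_pos": [
    [0,-0.06,-0.6],
    [0,0,-0.6],
    [0,0,-0.6],
    [0,0,-0.6],
    [0,0,-0.6],
    [0,0,-0.5],
    [0,0,-0.4],
    [0,0,0],
    [0,0,0]
  ],
  "turn": [0,0,0,0,0,0,0,0,0]
}}

```text
time: 3.95
ee_pos: [0.6412, -0.1522, 0.0803]
eef_rot: [0.977, 0.213, 0.0, 0.0]
ft_force: [0.4, 0.6, 0.1]
width: 0.0869
grip_force: 0.0
```

Call:
{"name": "step_arm", "arguments": {
  "delta_pos": [
    [0,0,0],
    [0,0,0],
    [0,0,0],
    [0,0,0],
    [0,0,0],
    [0,0,0],
    [0,0,0],
    [0,0,0],
    [0,0,0],
    [0,0,0]
  ],
  "turn": [0,0,0,0,0,0,0,0,0,0],
  "grip": 1,
  "newtons": 35
}}

```text
time: 4.95
ee_pos: [0.6411, -0.1524, 0.0802]
eef_rot: [0.977, 0.213, 0.0, 0.0]
ft_force: [1.1, -0.1, 0.6]
width: 0.0168
grip_force: 35.0
```

Call:
{"name": "step_arm", "arguments": {
  "delta_pos": [
    [0,0,0.2],
    [0,0,0.4],
    [0,0,0.6],
    [0,0,0.6],
    [0,0,0.6],
    [0,0,0.6],
    [0,0,0.6],
    [0,0,0.6],
    [0,0,0.4],
    [0,0,0.2],
    [0,0,0],
    [0,0,0]
  ],
  "turn": [0,0,0,0,0,0,0,0,0,0,0,0]
}}

```text
time: 6.15
ee_pos: [0.6407, -0.1522, 0.1994]
eef_rot: [0.977, 0.213, -0.0, -0.0]
ft_force: [0.0, -0.1, -1.7]
width: 0.0169
grip_force: 35.0
```

```bash
cat > m.py <<'E'
from h import *
from scipy.optimize import least_squares as ls
import sys
s=read_state();t=s['ee_pos'];print(t,s['ft_force'])
for n in('top','side'):
    c=snap(n,sys.argv[1]+n);w=cloud(c).reshape(-1,3)
    g=t+[0,0,-.0375]
    B=w[(np.linalg.norm(w-g,axis=1)<.042)&(w[:,2]<g[2]+.024)]
    if len(B)<40: print(n,len(B));continue
    f=ls(lambda x:np.linalg.norm(B-x,axis=1)-.032,g,loss='soft_l1',f_scale=.001)
    print(n,len(B),f.x.round(4),(f.x-t).round(4))
E
python3 m.py l
```

```text
[ 0.6406636  -0.15217986  0.19938384] [ 0.00241421 -0.13899131 -1.66326445]
top 67 [ 0.6403 -0.1514  0.1631] [-0.0004  0.0008 -0.0363]
side 358 [ 0.6397 -0.1523  0.1607] [-0.001  -0.0001 -0.0387]
```

Call:
{"name": "step_arm", "arguments": {
  "delta_pos": [
    [-0.1,0.4,0],
    [-0.2,0.77,0],
    [-0.2,0.77,0],
    [-0.2,0.77,0],
    [-0.2,0.77,0],
    [-0.2,0.77,0],
    [-0.2,0.77,0],
    [-0.2,0.77,0],
    [-0.2,0.77,0],
    [-0.2,0.77,0],
    [-0.2,0.77,0],
    [-0.2,0.77,0]
  ],
  "turn": [0,0,0,0,0,0,0,0,0,0,0,0]
}}

```text
time: 7.45
ee_pos: [0.5824, 0.0721, 0.2003]
eef_rot: [0.977, 0.214, 0.0, 0.0]
ft_force: [-0.1, 0.0, -2.0]
width: 0.0169
grip_force: 35.0
```

Call:
{"name": "step_arm", "arguments": {
  "delta_pos": [
    [-0.2,0.77,0],
    [-0.2,0.77,0],
    [-0.2,0.77,0],
    [-0.2,0.77,0],
    [-0.2,0.77,0],
    [-0.2,0.77,0],
    [-0.2,0.77,0],
    [-0.12,0.45,0],
    [-0.1,0.3,0],
    [0,0,0],
    [0,0,0],
    [0,0,0]
  ],
  "turn": [0,0,0,0,0,0,0,0,0,0,0,0]
}}

```text
time: 8.65
ee_pos: [0.5434, 0.2219, 0.2]
eef_rot: [0.977, 0.212, 0.0, 0.0]
ft_force: [-0.1, -0.3, -1.9]
width: 0.0169
grip_force: 35.0
```

```bash
python3 m.py c
```

```text
[0.54338134 0.22193759 0.20000808] [-0.099224   -0.34195653 -1.9450862 ]
top 88 [0.5424 0.223  0.164 ] [-0.001   0.0011 -0.036 ]
side 258 [0.5422 0.2218 0.1621] [-0.0012 -0.0002 -0.0379]
```

View pics/cside.png

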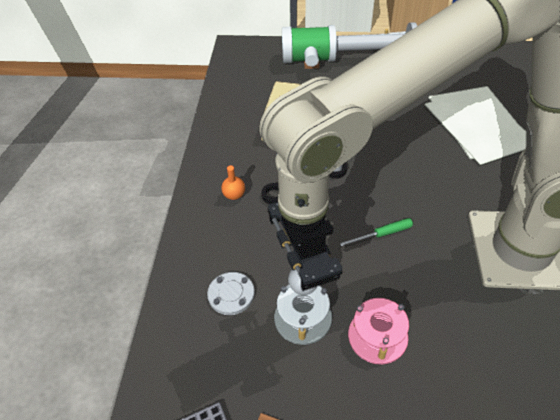

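The side view shows the float held upright at (300,283), just above the cradle hole at (303,303). Bystanders look untouched, and the ball is aligned to within about 1 mm. Lowering now.

Call:
{"name": "step_arm", "arguments": {
  "delta_pos": [
    [0.02,0.04,-0.4],
    [0,0,-0.5],
    [0,0,-0.5],
    [0,0,-0.5],
    [0,0,-0.4],
    [0,0,-0.2],
    [0,0,-0.1],
    [0,0,0],
    [0,0,0]
  ],
  "turn": [0,0,0,0,0,0,0,0,0]
}}

```text
time: 9.65
ee_pos: [0.5437, 0.2242, 0.1356]
eef_rot: [0.977, 0.213, 0.0, -0.0]
ft_force: [-0.7, 0.6, -1.7]
width: 0.0168
grip_force: 35.0
```

Call:
{"name": "step_arm", "arguments": {
  "delta_pos": [
    [0,0,-0.1],
    [0,0,-0.1],
    [0,0,-0.1],
    [0,0,-0.1],
    [0,0,0],
    [0,0,0],
    [0,0,0]
  ],
  "turn": [0,0,0,0,0,0,0]
}}

```text
time: 10.35
ee_pos: [0.5437, 0.2239, 0.1254]
eef_rot: [0.977, 0.213, 0.0, 0.0]
ft_force: [-0.2, -1.9, 2.6]
width: 0.0171
grip_force: 35.0
```

Call:
{"name": "step_arm", "arguments": {
  "delta_pos": [
    [0,-0.05,-0.1],
    [0,0,-0.1],
    [0,0,-0.1],
    [0,0,-0.1],
    [0,0,-0.1],
    [0,0,0],
    [0,0,0],
    [0,0,0]
  ],
  "turn": [0,0,0,0,0,0,0,0],
  "newtons": 50
}}

```text
time: 11.15
ee_pos: [0.5439, 0.2229, 0.113]
eef_rot: [0.977, 0.213, 0.001, 0.0]
ft_force: [0.1, -1.8, 7.3]
width: 0.0172
grip_force: 50.0
```

Call:
{"name": "step_arm", "arguments": {
  "delta_pos": [
    [0,0,-0.1],
    [0,0,-0.08],
    [0,0,0],
    [0,0,0],
    [0,0,0]
  ],
  "turn": [0,0,0,0,0]
}}

```text
time: 11.65
ee_pos: [0.5439, 0.223, 0.1087]
eef_rot: [0.977, 0.213, 0.001, 0.0]
ft_force: [0.1, -1.1, 8.8]
width: 0.0168
grip_force: 50.0
```

Call:
{"name": "step_arm", "arguments": {
  "delta_pos": [
    [0,0,-0.06],
    [0,0,0],
    [0,0,0],
    [0,0,0]
  ],
  "turn": [0,0,0,0]
}}

```text
time: 12.05
ee_pos: [0.544, 0.223, 0.1075]
eef_rot: [0.977, 0.213, 0.001, 0.0]
ft_force: [-1.5, -2.4, 10.7]
width: 0.0169
grip_force: 50.0
```

Call:
{"name": "step_arm", "arguments": {
  "delta_pos": [
    [0,0,-0.04],
    [0,0,0],
    [0,0,0],
    [0,0,0]
  ],
  "turn": [0,0,0,0]
}}

```text
time: 12.45
ee_pos: [0.5442, 0.2231, 0.1073]
eef_rot: [0.977, 0.213, 0.001, 0.0]
ft_force: [-3.0, -3.1, 18.1]
width: 0.0171
grip_force: 50.0
```

```bash
python3 m.py p
python3 - <<'E'
from h import *
for n in('top','side'):
    w=cloud(np.load(f'pics/p{n}.npz')).reshape(-1,3);r=np.linalg.norm(w[:,:2]-[.543,.2235],axis=1)
    z=w[(r>.036)&(r<.056)&(w[:,2]>.04)&(w[:,2]<.076),2];print(n,len(z),np.median(z),np.histogram(z,np.arange(.04,.078,.004))[0])
c=cv2.imread('pics/pside.png')[230:360,230:400];cv2.imwrite('pics/pc.png',cv2.resize(c,None,fx=4,fy=4,interpolation=2))
print(read_state()['ft_force'])
E
```

```text
[0.54420874 0.22314188 0.10734694] [-2.97152405 -3.08403879 18.08341021]
top 90 [0.5445 0.2201 0.0627] [ 0.0003 -0.0031 -0.0446]
side 322 [0.5455 0.225  0.0636] [ 0.0013  0.0019 -0.0438]
top 264 0.05072590742464911 [  0  34 160  66   1   3   0   0   0]
side 660 0.049266517087051875 [  6 167 421  39   8   6   8   4   1]
[-3.18766    -4.3901833  17.30206314]
```

View pics/pc.png

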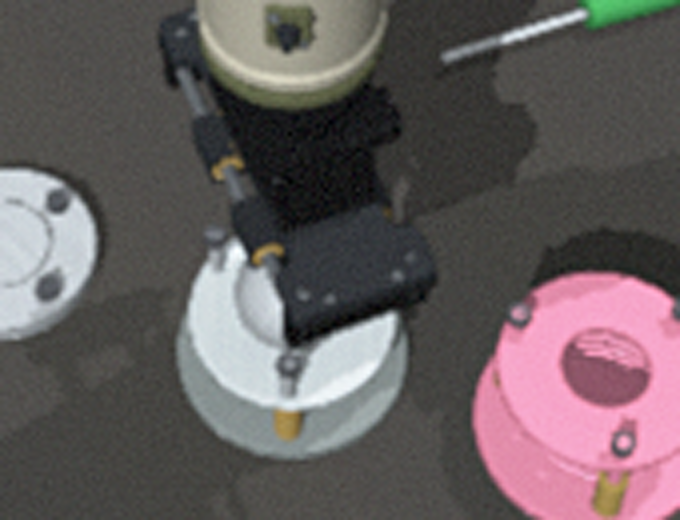

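The enlarged side view shows the ring resting on its brass collar at (288,420), with the ball in the hole at (262,300). The fingers are clear of the post caps. Measured ring-top height is 0.050 m, which is fully down. Contact force is about 18 N, against 11 N needed. I'm handing it in while still pressing.

```bash
python3 -c "
from bench import *
print(close_job())"
```

```text
the job is handed in; nothing more can be done
None
```

The float is seated stem-up in the cradle, with the ring held fully down on its stops (top face measured at 50 mm) at about 18 N through the float; I handed the job in at about 12.6 s with the arm still pressing.

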